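# Scrape the glue strip and uncap the cleaner

## Task

Take the triangular pry tool from the steel mat, press it gently flat on the glue strip of the sprung rear panel at the camera-window end, draw it along the strip to the plain end in one steady pressing stroke, and put it back flat on the mat. Then open the cleaner bottle for the wipe-down: grip its safety cap, push it down, turn it a quarter turn anticlockwise while pushed down, and lift it straight off. Finish while still holding the cap upright over the bottle, about 6 cm above where it sat, and leave everything else on the ledge undisturbed.

Things in the scene. Friction and masses are not known exactly. Their poses are not given: they have to be found in the camera images.
- mat: flat steel screw mat, fixed, 170 (x) by 160 (y) by 4 mm thick, lying on the ledge on the robot's right; origin at the centre of its underside, top at z = 4 mm
- pry_tool: loose plastic pry tool, 40 g, on the mat: flat triangular sole 5 mm thick (point 32 mm from the origin along its +x, back edge 16 mm behind it, 55 mm long) with an upright grip fin on top, 36 mm along x, 12 mm thick along y, 5 to 39 mm above the underside, to be pinched from above across y; origin at the centre of the underside. Usable at any yaw
- holder: aluminium work holder fixed to the ledge in the middle, base 90 (x) by 170 (y) by 8 mm with two low rails 14 mm high along the long sides; origin at the centre of its underside; it carries the panel
- panel: smoky glass phone rear panel, 74 (x) by 150 mm (y), on springs in the holder; origin at the centre of its top face, 26 mm above the ledge when free. Sinks straight down: 1.5 N starts it, 0.7 N more per mm, bottoms at 8 mm (7 N); over 20 N harms it. A dull glue strip 20 mm wide runs along its middle, parallel to y; the end with two small round camera windows is -y (robot's right)
- strip_start (a point): point on the panel's top face, on the strip's centre line near the camera-window end: the stroke begins with the tool's origin over it (within 10 mm along the strip, 18 mm across)
- strip_end (a point): same near the plain end, 90 mm from strip_start: the stroke ends with the tool's origin over it
- bottle: white cleaner bottle, body 60 mm across, clamped upright on a fixed base plate 84 mm square, on the robot's left; origin at the centre of the plate's underside, z up. Shoulder slopes from 68 mm high (radius 30) to 83 mm (radius 13); neck top at 104 mm with two side lugs; a sprung stopper in the neck pushes the cap up
- cap: loose white 8-sided push-and-turn cap, 30 g, 46 mm across flats (facing its x, y and diagonals), 30.5 mm tall; origin at its underside's centre, 94.5 mm above the bottle's origin when locked, x axes parallel. Pushed down 5 to 9 mm (3.5 N starts it, 0.6 N more per mm) it turns anticlockwise seen from above; turned 60 to 120 degrees it lifts off. Unpushed or clockwise it is blocked
- phone_case: bystander, leave alone: loose cracked navy phone case, open tray shape 78 by 156 by 11 mm, beyond the mat; origin under its centre
- well: bystander, leave alone: fixed screw sorting well, open box 110 by 170 by 35 mm, at the far left; origin under its centre
- flap_edge (a point): bystander, leave alone: front edge of the spring-loaded clear flap that covers the well
- tape_roll: bystander, leave alone: loose tape roll, 64 mm across, 18 mm high, on the robot's side of the panel; origin under its centre
- paste_jar: bystander, leave alone: loose small jar, 44 mm across, 45 mm high, on the robot's side of the bottle; origin under its centre
- screwdriver: bystander, leave alone: loose screwdriver 170 mm long, lying beyond the panel
- dispenser: bystander, leave alone: loose clear bottle, 56 mm across, 100 mm high, beyond the cleaner bottle; origin under its centre
- parts_tray: bystander, leave alone: loose black tray 100 by 140 by 22 mm, to the right of the mat; origin under its centre
There are look-alikes about, which are no part of the job. Of the things shaped like the pry_tool, the orange one is meant. What is meant by the cap is not red, and is the smaller of those in its own colour.

How it is judged:
By the outcome, as a careful person would: the job done as asked, in the order asked, and still so for the second after the job is handed in, while the arm keeps its last pose, push and grip.
It also fails if it takes over 61 s, if anything falls off the work surface, if the arm or the gripper's body presses on something with over 40 N, if the wrist force passes 120 N, or if a joint passes its speed limit or range.

## Robot

A 6-joint arm with a two-finger parallel gripper is mounted at the origin on the work surface. World frame = base frame: x ahead of the robot, y to its left, z up, the work surface at z = 0. Lengths are in mm, angles in rad, forces in N, time in s.
With the tool pointing down it reaches from about 400 to 825 mm from the base axis. Payload 7 kg.
Tool frame: the origin (TCP) lies at the very end of the fingers, on their centre line; the grasp point (between the pads) lies 19 mm behind it (arm.grip_depth is the distance from the TCP to the grasp point, in mm); z points along the fingers, y is the line along which they close (so a half turn about z gives the same grasp; the last joint's range is limited). The gripper opens to 85 mm and grips with 20 to 120 N. Pads are 22 mm wide; open, the fingers measure 114 mm over their backs; the gripper's body (76 mm by 85 mm) begins 54 mm behind the grasp point. The pads swing forward as they close: fully open they stand 13 mm farther back than shut.
Start: joints at [-0.964, 0.359, 0.012, 0, -1.224, -0.288], TCP at [211.536, -640.974, 231.302] pointing down, gripper open.
Joint ranges: [-3.07, 3.07], [-1.43, 2.12], [-1.02, 1.25], [-3.03, 1.67], [-3.05, -0], [-3.03, 3.03]. Speed limits (rad/s): [2.39, 2.39, 3.01, 3.14, 3.14, 3.14].

## Interface

Orientations are given as a 3x3 rotation matrix whose columns are the frame's x, y, z axes.
In Python, from plant import arm gives the robot as it stands.
- The arm moves only by the tool step_arm, never from a script. Its argument "steps" is a list that holds one entry, the list of rows, each a list of 7 numbers: the shift along the tool's x, y, z in m, then the turn, a rotation vector about the tool's x, y, z in rad, then the opening, from 0 (shut) to 1 (fully open). In form: [[[x, y, z, ax, ay, az, grip], ...]]. A call has 1 to 8 rows; each row is the pose to reach, as a shift and turn from the pose commanded when the call began, along the tool's axes at that moment; what a row does not reach only later rows make up. A row lasts 1/12 s, in which the tool goes at most 41.7 mm and 7.16 degrees, less where a joint would pass 70% of its speed; a pose out of reach is approached as far as the arm can. A call with a gripper value outside its range is refused whole. The fingers move at their own pace and stop on an object; "newtons" is the grip in N (left out, the last holds). Time passes only in rows, so rows that repeat a pose let the fingers close. It gives the time, the measured TCP pose, the force, the opening and the grip force at its end, in the units of the state.
- arm.state(): the state, without advancing time (a new reading comes with each control period).
- arm.get_image(name): name is "side" or "top" or "wrist"; returns a dict with "color" (384x512x3 uint8, red, green, blue), "fovy" (degrees; the focal length in pixels is half the picture's height over the tangent of half this angle, whatever the lens; pixels are square), "cx", "cy" (the principal point, pixels), "k1" (the pictures are not rectified: a ray, as slopes to the right and down, at radius r is drawn at 1 + k1 r^2 times it, then the intrinsics apply), "cam_to_world" (4x4, takes a point from camera to world coordinates). Camera axes: x right, y down, z forward; pixel columns grow to the right and rows downward; lengths in mm; the calibration is good to about 2 mm. A picture is of the moment at which its call begins. There is no depth.
- arm.hand_in(): hands the job in; it is judged then, once.
The state is a dict: "time_s": time; "q": joint angles; "joint_velocities": joint speeds; "effort": joint torques, N m; "eef_pos": TCP position; "ee_rot": TCP orientation; "contact_force": force on the tool from outside, world axes, zero at the start; "moment": the same for the moment, N m; "grip_width": finger opening in mm; "finger_force": force on a finger pad.
Only numpy, scipy, OpenCV 4.12 (cv2) and the standard library are available. Lean on these libraries where they do the work, as an engineer would, in place of code of your own. Each camera call takes 0.05 s, during which the arm holds its last target. There are 200 camera calls.

## Working session

There is one attempt and no reset: what is moved stays moved. The work goes in short steps, Python scripts to look and compute and a tool call to move; the robot and the scene stay as the last step left them, time stands still between calls to the robot, and variables do not carry over. Pictures are saved under pics/ and viewed, at most 10 in all, crops included, and the job is handed in when it is done.

Besides the shell and the picture viewer there is one more tool, called after ">>>" by a JSON object that holds its "api" and its "payload". step_arm: Moves the arm, as the interface text tells. Its arguments: {"type":"object","properties":{"steps":{"type":"array"},"newtons":{"type":"number"}},"required":["steps"]}

```bash
mkdir -p pics; ls; python3 - <<'E'
from plant import arm
import cv2
s=arm.state(); print(s['time_s'],s['eef_pos'],s['ee_rot'],s['grip_width'])
for n in("top","side"):
    d=arm.get_image(n); cv2.imwrite(f"pics/{n}0.png",d["color"][:,:,::-1]); print(n,d["fovy"],d["cx"],d["cy"],d["k1"],d["cam_to_world"])
E
```

```text
pics
0.0 [ 211.3957957  -640.53711283  230.37676949] [[-9.49638982e-01 -3.13345461e-01 -6.53082496e-04]
 [-3.13346111e-01  9.49637756e-01  1.53224066e-03]
 [ 1.40071137e-04  1.65971632e-03 -9.99998613e-01]] 85.09054578157412
top 51.081189658034106 256.02643527073417 193.0510036800465 0.0487284362832608 [[-2.49019022e-02 -9.87905466e-01  1.53044717e-01  4.03156824e+02]
 [-9.99655004e-01  2.33283601e-02 -1.20690003e-02 -6.69014448e+01]
 [ 8.35274909e-03 -1.53292458e-01 -9.88145563e-01  1.18308980e+03]
 [ 0.00000000e+00  0.00000000e+00  0.00000000e+00  1.00000000e+00]]
side 53.67861020698237 253.07211722065833 189.63461599090894 0.017478852614993132 [[ 9.98307377e-01 -4.87348028e-02  3.17379811e-02  5.02949285e+02]
 [-5.40865003e-02 -5.77383258e-01  8.14679829e-01 -1.05197361e+03]
 [-2.13782818e-02 -8.15017479e-01 -5.79041861e-01  7.88296700e+02]
 [ 0.00000000e+00  0.00000000e+00  0.00000000e+00  1.00000000e+00]]
```

View pics/top0.png

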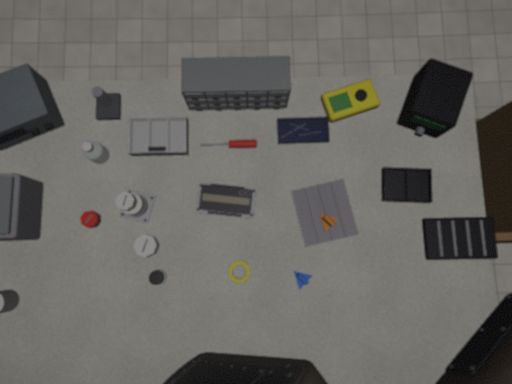

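View pics/side0.png

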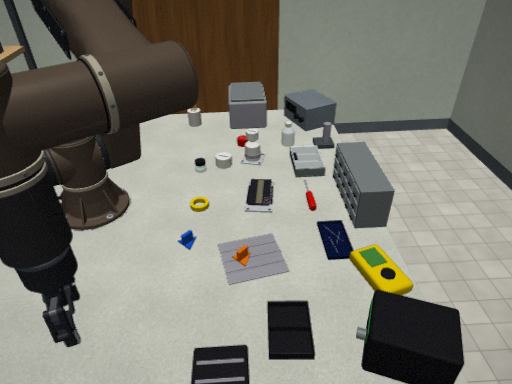

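The top view shows these candidates:
- **Pry tools:** orange at (328,222) on the mat, and blue at (302,279) as a look-alike.
- **Caps:** white on the bottle at about (128,201), a larger white one on the ledge at (146,245), and red at (90,219).

I choose the orange tool and the white cap on the bottle, and will check both in one crop.

```bash
cat > h.py <<'E'
import numpy as np, cv2
from plant import arm
def cam(d):
    f=d["color"].shape[0]/2/np.tan(np.radians(d["fovy"]/2)); return f,d["cx"],d["cy"],d["k1"],np.array(d["cam_to_world"])
def ray(d,p):
    f,cx,cy,k,T=cam(d); m=np.array([(p[0]-cx)/f,(p[1]-cy)/f]); s=m.copy()
    for _ in range(20): s=m/(1+k*(s@s))
    return T[:3,3],T[:3,:3]@np.r_[s,1]
def onz(d,p,z):
    o,v=ray(d,p); return (o+v*(z-o[2])/v[2]).round(1)
def blobs(d,lo,hi,amin=20,roi=None):
    hsv=cv2.cvtColor(d["color"],cv2.COLOR_RGB2HSV); m=cv2.inRange(hsv,lo,hi)
    if roi: z=np.zeros_like(m); x0,y0,x1,y1=roi; z[y0:y1,x0:x1]=m[y0:y1,x0:x1]; m=z
    c,_=cv2.findContours(m,cv2.RETR_EXTERNAL,cv2.CHAIN_APPROX_NONE)
    return sorted([x for x in c if cv2.contourArea(x)>=amin],key=cv2.contourArea,reverse=True)
E
python3 - <<'E'
from h import *
d=arm.get_image("top")
for lo,hi in[((5,120,120),(20,255,255))]:
    for c in blobs(d,lo,hi): 
        r=cv2.minAreaRect(c); print("orange",r,onz(d,r[0],10), [onz(d,p,9)[:2] for p in cv2.minEnclosingTriangle(c)[1][:,0]])
for n,p in dict(tape=(239,272),jar=(156,277),disp=(93,150)).items(): print(n,onz(d,p,20))
for p in [(118,191),(154,193),(148,221)]: print("plate",onz(d,p,4))
for p in [(199,184),(254,190),(253,217),(198,210)]: print("panel",onz(d,p,24))
print("mat",[onz(d,p,4) for p in[(292,192),(344,180),(357,234),(305,246)]])
im=d["color"][:,:,::-1]
a=cv2.resize(im[170:260,70:270],None,fx=4,fy=3.3,interpolation=cv2.INTER_CUBIC)
a=cv2.resize(im[165:255,80:265],(800,390),interpolation=cv2.INTER_CUBIC)
b=cv2.resize(im[200:245,300:392],(400,196),interpolation=cv2.INTER_CUBIC); b=cv2.copyMakeBorder(b,0,0,0,400,cv2.BORDER_CONSTANT)
cv2.imwrite("pics/c1.png",np.vstack([a,b]))
E
```

```text
orange ((329.5000305175781, 219.50003051757812), (11.180339813232422, 6.7082037925720215), 26.56505012512207) [ 501.5 -294.1   10. ] [array([ 483.4, -302.5]), array([ 503.7, -313.9]), array([ 517.1, -271.3])]
orange ((324.0000305175781, 225.5000457763672), (7.77817440032959, 4.949747085571289), 45.0) [ 484.4 -277.1   10. ] [array([ 481.3, -290.2]), array([ 503.7, -269.5]), array([ 470.6, -278.7])]
tape [357.9 -27.2  20. ]
jar [350.6 206.6  20. ]
disp [722.8 395.4  20. ]
plate [601.5 325.2   4. ]
plate [593. 220.   4.]
plate [510.6 236.2   4. ]
panel [613.4  84.9  24. ]
panel [591.8 -75.4  24. ]
panel [512.8 -70.6  24. ]
panel [537.  88.  24.]
mat [array([ 586.4, -188.3,    4. ]), array([ 619. , -344.7,    4. ]), array([ 457.9, -373. ,    4. ]), array([ 426.6, -219.8,    4. ])]
```

View pics/c1.png

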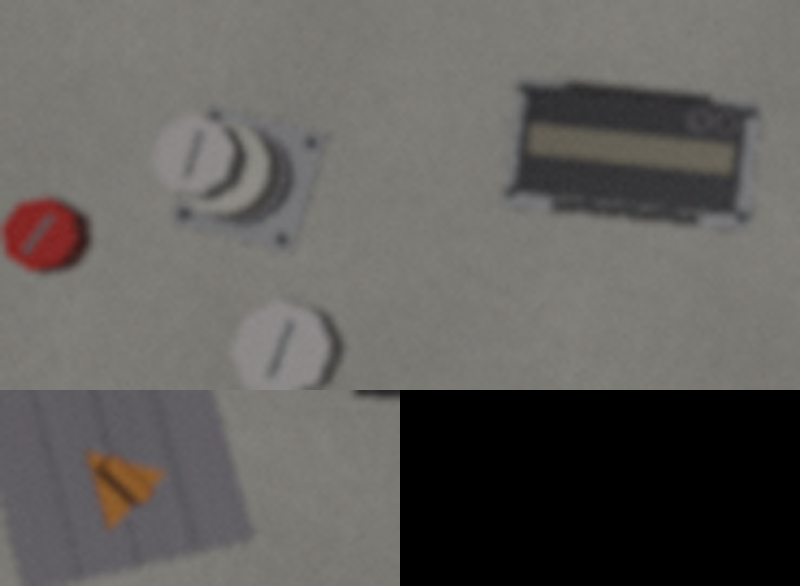

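The crop confirms the choice. The orange tool is at about px (328,222), its dark fin line running up-left towards its point. The 8-sided white cap on the bottle is at px (126,201) and is smaller than the loose white one at (146,245). I'm moving over the tool now.

>>> {"api": "step_arm", "payload": {"steps": [[[-0.031,0.02,0,0,0,-0.08,1],[-0.062,0.04,0,0,0,-0.16,1],[-0.094,0.061,0,0,0,-0.24,1],[-0.125,0.081,0,0,0,-0.32,1],[-0.157,0.101,0,0,0,-0.4,1],[-0.188,0.122,0,0,0,-0.47,1]]]}}

```text
time_s: 0.65
eef_pos: [352.6, -464.7, 231.1]
ee_rot: [[-0.702, -0.712, -0.0], [-0.712, 0.702, 0.0], [-0.0, 0.0, -1.0]]
contact_force: [1.2, 0.4, -0.2]
grip_width: 85.2
finger_force: 0.0
```

>>> {"api": "step_arm", "payload": {"steps": [[[-0.037,0.004,0,0,0,0,1],[-0.074,0.008,0,0,0,0,1],[-0.111,0.012,0,0,0,0,1],[-0.148,0.016,0,0,0,0,1],[-0.185,0.02,0,0,0,0,1],[-0.223,0.025,0,0,0,0,1],[-0.223,0.025,0,0,0,0,1],[-0.223,0.025,0,0,0,0,1]]]}}

```text
time_s: 1.32
eef_pos: [492.3, -288.6, 231.0]
ee_rot: [[-0.702, -0.712, -0.0], [-0.712, 0.702, 0.0], [0.0, 0.001, -1.0]]
contact_force: [0.3, -0.7, 0.3]
grip_width: 85.3
finger_force: 0.0
```

```bash
python3 - <<'E'
from h import *
s=arm.state(); print(s['time_s'],s['eef_pos'],s['ee_rot'].round(4),s['contact_force'])
d=arm.get_image("wrist"); cv2.imwrite("pics/w1.png",d["color"][:,:,::-1]); print(np.array(d["cam_to_world"]).round(3),d["fovy"])
for c in blobs(d,(5,120,100),(20,255,255),200):
    print(cv2.boundingRect(c),cv2.contourArea(c),[(p,onz(d,p,9)[:2]) for p in cv2.minEnclosingTriangle(c)[1][:,0]])
E
```

```text
1.3167 [ 492.25129976 -288.61113094  230.98702221] [[-7.023e-01 -7.119e-01 -5.000e-04]
 [-7.119e-01  7.023e-01  3.000e-04]
 [ 2.000e-04  5.000e-04 -1.000e+00]] [ 0.31067382 -0.65562986  0.28719745]
[[-7.12000e-01  6.77000e-01  1.89000e-01  4.44577e+02]
 [ 7.03000e-01  6.85000e-01  1.92000e-01 -3.38584e+02]
 [ 0.00000e+00  2.69000e-01 -9.63000e-01  3.73919e+02]
 [ 0.00000e+00  0.00000e+00  0.00000e+00  1.00000e+00]] 69.5057070836067
(236, 154, 39, 34) 677.0 [(array([253.98215, 191.96428], dtype=float32), array([ 522.5, -262.2])), (array([275.2782 , 155.05113], dtype=float32), array([ 466.5, -278.6])), (array([234.71428, 153.42857], dtype=float32), array([ 503.2, -317.9]))]
```

View pics/w1.png

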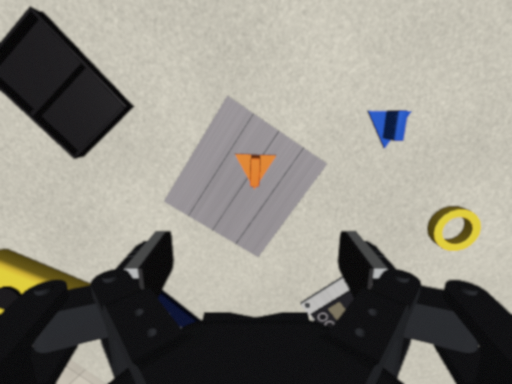

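The wrist view shows the orange tool on the mat, back edge px (236–275,154) and point at (254,189). That puts its origin at about (498,−285.5) with yaw near 44°. I'm descending to grasp it.

>>> {"api": "step_arm", "payload": {"steps": [[[-0.002,-0.001,0.036,0,0,0.01,1],[-0.004,-0.002,0.072,0,0,0.02,1],[-0.006,-0.002,0.108,0,0,0.03,1],[-0.006,-0.002,0.144,0,0,0.03,1],[-0.006,-0.002,0.17,0,0,0.03,1],[-0.006,-0.002,0.195,0,0,0.03,1],[-0.006,-0.002,0.21,0,0,0.03,1],[-0.006,-0.002,0.217,0,0,0.03,1]]]}}

```text
time_s: 2.03
eef_pos: [494.4, -288.3, 11.7]
ee_rot: [[-0.727, -0.686, -0.004], [-0.686, 0.727, 0.001], [0.002, 0.004, -1.0]]
contact_force: [-0.3, -0.2, 0.6]
grip_width: 85.4
finger_force: 0.0
```

>>> {"api": "step_arm", "payload": {"steps": [[[0,0,0,0,0,0,0.5],[0,0,0,0,0,0,0.1],[0,0,0,0,0,0,0],[0,0,0,0,0,0,0],[0,0,0,0,0,0,0],[0,0,0,0,0,0,0],[0,0,0,0,0,0,0],[0,0,0,0,0,0,0]]], "newtons": 50}}

```text
time_s: 2.7
eef_pos: [497.5, -287.6, 15.3]
ee_rot: [[-0.725, -0.688, 0.001], [-0.688, 0.725, -0.001], [-0.001, -0.001, -1.0]]
contact_force: [-1.0, 0.2, 6.5]
grip_width: 11.3
finger_force: 49.8
```

```bash
python3 - <<'E'
from h import *
s=arm.state(); print(s['time_s'],s['eef_pos'],s['ee_rot'].round(4),s['contact_force'],s['grip_width'],s['finger_force'])
d=arm.get_image("top"); im=d["color"]
r=cv2.resize(im[170:230,190:265,::-1],(750,600),interpolation=cv2.INTER_CUBIC); cv2.imwrite("pics/p1.png",r)
for c in blobs(d,(12,40,60),(35,160,255),60,(195,180,260,222)):
    q=cv2.minAreaRect(c); b=cv2.boxPoints(q); print(q,onz(d,q[0],26),[onz(d,p,26)[:2] for p in b])
E
```

```text
2.7 [ 497.47168459 -287.64111268   15.29159902] [[-7.254e-01 -6.884e-01  1.400e-03]
 [-6.884e-01  7.254e-01 -5.000e-04]
 [-6.000e-04 -1.300e-03 -1.000e+00]] [-1.01446028  0.22130175  6.45304753] 11.253432310149462 49.778167605400085
((238.23074340820312, 188.65382385253906), (14.422204971313477, 28.567060470581055), 33.690067291259766) [596.6 -29.4  26. ] [array([574.3,  11.4]), array([643.7, -35.9]), array([619. , -70.6]), array([550., -23.])]
```

View pics/p1.png

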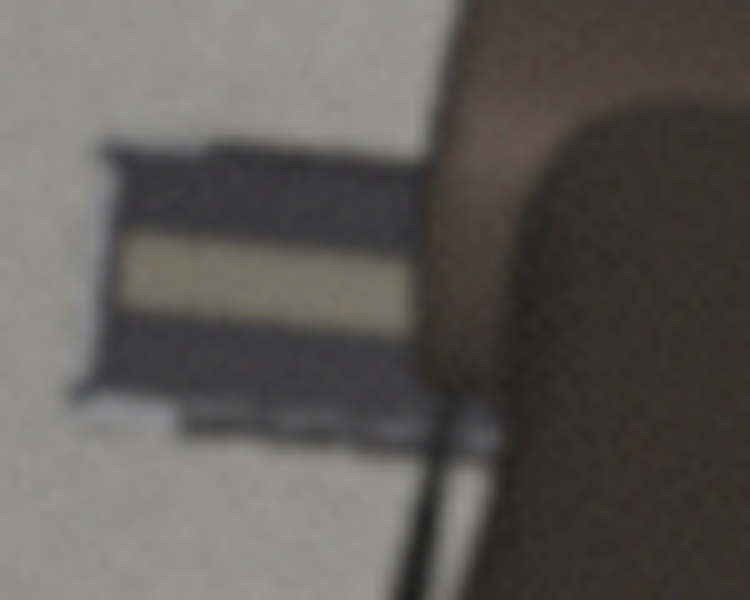

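The picture shows the panel partly hidden by the forearm, the strip running from px (202,197) to the right. I'll measure it from the first, unobstructed top picture instead.

```bash
python3 - <<'E'
from h import *
d=arm.get_image("top"); d["color"]=cv2.imread("pics/top0.png")[:,:,::-1].copy()
for c in blobs(d,(12,40,60),(35,160,255),60,(195,180,260,222)):
    q=cv2.minAreaRect(c); b=cv2.boxPoints(q); print("strip",q,onz(d,q[0],26),[onz(d,p,26)[:2] for p in b])
m=cv2.inRange(d["color"],(0,0,0),(85,85,85)); z=m*0; z[178:222,194:260]=m[178:222,194:260]
# darker region incl strip
c=max(cv2.findContours(cv2.morphologyEx(z,cv2.MORPH_CLOSE,np.ones((9,9))),0,1)[0],key=cv2.contourArea)
q=cv2.minAreaRect(c); print("panel",q,onz(d,q[0],26),[onz(d,p,26)[:2] for p in cv2.boxPoints(q)])
# cap top: white smaller
for c in blobs(d,(0,0,150),(180,40,255),40,(100,185,160,225)):
    q=cv2.minAreaRect(c);e=cv2.minEnclosingCircle(c); print("white",q,e,onz(d,e[0],125))
E
```

```text
panel ((225.51828002929688, 199.8353729248047), (54.66360855102539, 29.81651496887207), 6.340191841125488) [564.5   8.   26. ] [array([532.1,  91.5]), array([618.9,  81.7]), array([597.3, -76.4]), array([510.8, -64.8])]
```

>>> {"api": "step_arm", "payload": {"steps": [[[0,0,-0.01,0,0,0,0],[0,0,-0.03,0,0,0,0],[0,0,-0.06,0,0,0,0],[0,0,-0.09,0,0,0,0],[0,0,-0.1,0,0,0,0]]]}}

```text
time_s: 3.22
eef_pos: [498.9, -288.2, 119.3]
ee_rot: [[-0.725, -0.689, 0.006], [-0.689, 0.725, -0.002], [-0.003, -0.005, -1.0]]
contact_force: [0.6, -0.9, 0.3]
grip_width: 11.4
finger_force: 48.8
```

>>> {"api": "step_arm", "payload": {"steps": [[[-0.014,0.009,0,0,0,0,0],[-0.044,0.028,0,0,0,0,0],[-0.076,0.049,0,0,0,0,0],[-0.108,0.07,0,0,0,0,0],[-0.14,0.09,0,0,0,0,0],[-0.172,0.111,0,0,0,0,0],[-0.202,0.13,0,0,0,0,0],[-0.216,0.139,0,0,0,0,0]]]}}

```text
time_s: 3.88
eef_pos: [558.9, -34.6, 115.0]
ee_rot: [[-0.724, -0.69, 0.001], [-0.69, 0.724, 0.0], [-0.001, -0.001, -1.0]]
contact_force: [-0.3, -1.8, -0.3]
grip_width: 11.2
finger_force: 48.9
```

>>> {"api": "step_arm", "payload": {"steps": [[[0,0,0,0,0,0,0],[0,0,0,0,0,0,0]]]}}

```text
time_s: 4.05
eef_pos: [558.0, -36.9, 114.6]
ee_rot: [[-0.724, -0.69, -0.0], [-0.69, 0.724, 0.0], [-0.0, 0.0, -1.0]]
contact_force: [-0.2, -1.2, 0.2]
grip_width: 11.3
finger_force: 48.9
```

```bash
python3 - <<'E'
from h import *
s=arm.state(); print(s['time_s'],s['eef_pos'],s['ee_rot'].round(4),s['contact_force'],s['grip_width'],s['finger_force'],s['q'].round(2))
d=arm.get_image("wrist"); cv2.imwrite("pics/w2.png",d["color"][:,:,::-1])
for p in [(201.9,197.3),(250.7,201.5)]:
    t=arm.get_image("top"); print(onz(t,p,26))
E
```

```text
4.05 [557.99762483 -36.86905247 114.57912936] [[-7.241e-01 -6.897e-01 -0.000e+00]
 [-6.897e-01  7.241e-01  1.000e-04]
 [-1.000e-04  1.000e-04 -1.000e+00]] [-0.23466481 -1.19337201  0.20568715] 11.32818984162023 48.86197865009308 [ 0.28  0.28 -0.4  -0.   -0.9  -1.09]
[573.6  76.4  26. ]
[557.9 -64.9  26. ]
```

View pics/w2.png

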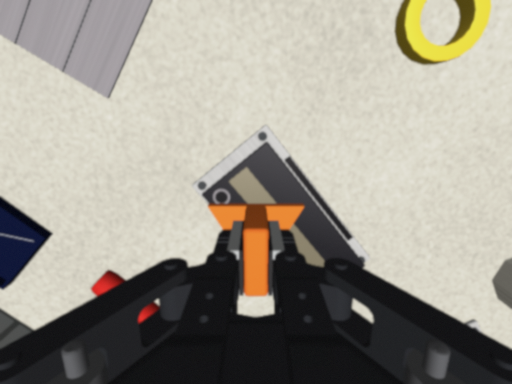

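The wrist view shows the tool held upright with its sole level. The strip's camera end is at about px (239,172), the camera window at (221,197), and the panel corners at (265,127) and (195,185).

```bash
python3 - <<'E'
from h import *
d=arm.get_image("wrist")
for p in [(239,172),(265,127),(195,185),(221,197)]: print(p,onz(d,p,26 if p[1] in(172,197) else 8))
for p in [(209,206),(304,206)]: print("sole back corner",onz(d,p,108))
E
```

```text
(239, 172) [555.2 -61.9  26. ]
(265, 127) [513.2 -70.7   8. ]
(195, 185) [596.2 -81.3   8. ]
(221, 197) [582.6 -58.2  26. ]
sole back corner [565.  -69.8 108. ]
sole back corner [527.7 -30.4 108. ]
```

>>> {"api": "step_arm", "payload": {"steps": [[[-0.001,-0.001,0.02,0,0,0,0],[-0.001,-0.001,0.045,0,0,0,0],[-0.001,-0.001,0.065,0,0,0,0],[-0.001,-0.001,0.073,0,0,0,0],[-0.001,-0.001,0.073,0,0,0,0],[-0.001,-0.001,0.073,0,0,0,0]]]}}

```text
time_s: 4.75
eef_pos: [559.5, -38.7, 41.6]
ee_rot: [[-0.726, -0.688, -0.0], [-0.688, 0.726, -0.0], [0.001, -0.0, -1.0]]
contact_force: [0.1, 0.3, -0.7]
grip_width: 11.3
finger_force: 48.8
```

>>> {"api": "step_arm", "payload": {"steps": [[[0,0,0.002,0,0,0,0],[0,0,0.004,0,0,0,0],[0,0,0.006,0,0,0,0],[0,0,0.007,0,0,0,0],[0,0,0.007,0,0,0,0],[0,0,0.007,0,0,0,0]]]}}

```text
time_s: 5.25
eef_pos: [560.2, -37.9, 35.0]
ee_rot: [[-0.725, -0.688, 0.002], [-0.688, 0.725, 0.0], [-0.001, -0.001, -1.0]]
contact_force: [0.9, -1.1, 2.6]
grip_width: 11.2
finger_force: 49.2
```

>>> {"api": "step_arm", "payload": {"steps": [[[0,0,0.001,0,0,0,0],[0,0,0.002,0,0,0,0],[0,0,0.002,0,0,0,0],[0,0,0.002,0,0,0,0],[0,0,0.002,0,0,0,0]]]}}

```text
time_s: 5.67
eef_pos: [560.1, -38.0, 32.6]
ee_rot: [[-0.725, -0.688, 0.001], [-0.688, 0.725, 0.0], [-0.001, -0.001, -1.0]]
contact_force: [2.8, -0.7, 3.3]
grip_width: 11.3
finger_force: 49.5
```

>>> {"api": "step_arm", "payload": {"steps": [[[-0.002,0.0017,0,0,0,0,0],[-0.005,0.0042,0,0,0,0,0],[-0.008,0.0067,0,0,0,0,0],[-0.011,0.0092,0,0,0,0,0],[-0.014,0.0117,0,0,0,0,0],[-0.017,0.0142,0,0,0,0,0],[-0.02,0.0167,0,0,0,0,0],[-0.023,0.0192,0,0,0,0,0]]]}}

```text
time_s: 6.33
eef_pos: [562.8, -7.9, 32.2]
ee_rot: [[-0.726, -0.688, -0.0], [-0.688, 0.726, -0.0], [0.0, 0.0, -1.0]]
contact_force: [-1.0, -3.5, 4.3]
grip_width: 11.2
finger_force: 49.6
```

>>> {"api": "step_arm", "payload": {"steps": [[[-0.003,0.0024,0,0,0,0,0],[-0.006,0.0048,0,0,0,0,0],[-0.009,0.0073,0,0,0,0,0],[-0.012,0.0098,0,0,0,0,0],[-0.015,0.0123,0,0,0,0,0],[-0.018,0.0148,0,0,0,0,0],[-0.021,0.0173,0,0,0,0,0],[-0.024,0.0198,0,0,0,0,0]]]}}

```text
time_s: 7.0
eef_pos: [566.7, 23.0, 32.3]
ee_rot: [[-0.726, -0.688, 0.0], [-0.688, 0.726, 0.0], [-0.0, -0.0, -1.0]]
contact_force: [-0.8, -3.3, 4.5]
grip_width: 11.1
finger_force: 49.6
```

>>> {"api": "step_arm", "payload": {"steps": [[[-0.003,0.0024,0,0,0,0,0],[-0.006,0.0048,0,0,0,0,0],[-0.009,0.0073,0,0,0,0,0],[-0.012,0.0098,0,0,0,0,0],[-0.015,0.0123,0,0,0,0,0],[-0.018,0.0148,0,0,0,0,0],[-0.021,0.0172,0,0,0,0,0],[-0.0235,0.0192,0,0,0,0,0]]]}}

```text
time_s: 7.67
eef_pos: [570.5, 53.1, 32.3]
ee_rot: [[-0.726, -0.688, -0.0], [-0.688, 0.726, -0.0], [0.0, 0.0, -1.0]]
contact_force: [-0.7, -2.7, 4.8]
grip_width: 11.5
finger_force: 49.6
```

>>> {"api": "step_arm", "payload": {"steps": [[[0,0,0,0,0,0,0],[0,0,0,0,0,0,0],[0,0,0,0,0,0,0]]]}}

```text
time_s: 7.92
eef_pos: [570.7, 53.4, 32.3]
ee_rot: [[-0.726, -0.688, 0.001], [-0.688, 0.726, 0.001], [-0.001, 0.0, -1.0]]
contact_force: [-1.6, 3.4, 4.8]
grip_width: 11.4
finger_force: 49.5
```

>>> {"api": "step_arm", "payload": {"steps": [[[0,0,-0.005,0,0,0,0],[0,0,-0.02,0,0,0,0],[0,0,-0.045,0,0,0,0],[0,0,-0.07,0,0,0,0],[0,0,-0.08,0,0,0,0]]]}}

```text
time_s: 8.33
eef_pos: [571.7, 52.8, 115.3]
ee_rot: [[-0.726, -0.688, 0.003], [-0.688, 0.726, 0.001], [-0.003, -0.002, -1.0]]
contact_force: [1.2, 0.1, -0.7]
grip_width: 10.8
finger_force: 48.8
```

>>> {"api": "step_arm", "payload": {"steps": [[[0.012,-0.009,0,0,0,0,0],[0.034,-0.026,0,0,0,0,0],[0.06,-0.045,0,0,0,0,0],[0.086,-0.065,0,0,0,0,0],[0.112,-0.085,0,0,0,0,0],[0.138,-0.105,0,0,0,0,0],[0.164,-0.124,0,0,0,0,0],[0.19,-0.144,0,0,0,0,0]]]}}

```text
time_s: 9.0
eef_pos: [529.9, -184.4, 111.2]
ee_rot: [[-0.726, -0.688, -0.002], [-0.688, 0.726, 0.0], [0.001, 0.002, -1.0]]
contact_force: [0.3, -0.1, -1.0]
grip_width: 11.0
finger_force: 48.8
```

>>> {"api": "step_arm", "payload": {"steps": [[[0.026,-0.02,0,0,0,0,0],[0.05,-0.038,0,0,0,0,0],[0.07,-0.053,0,0,0,0,0],[0.0825,-0.0625,0,0,0,0,0],[0.0825,-0.0625,0.02,0,0,0,0],[0.0825,-0.0625,0.045,0,0,0,0],[0.0825,-0.0625,0.07,0,0,0,0],[0.0825,-0.0625,0.08,0,0,0,0]]]}}

```text
time_s: 9.67
eef_pos: [511.4, -284.6, 28.2]
ee_rot: [[-0.727, -0.687, -0.006], [-0.687, 0.727, 0.002], [0.003, 0.005, -1.0]]
contact_force: [-1.3, -0.4, -0.7]
grip_width: 11.4
finger_force: 48.8
```

>>> {"api": "step_arm", "payload": {"steps": [[[0,0,0.004,0,0,0,0],[0,0,0.008,0,0,0,0],[0,0,0.012,0,0,0,0],[0,0,0.014,0,0,0,0],[0,0,0.014,0,0,0,0]]]}}

```text
time_s: 10.08
eef_pos: [515.2, -284.6, 18.7]
ee_rot: [[-0.726, -0.688, 0.001], [-0.688, 0.726, -0.0], [-0.0, -0.001, -1.0]]
contact_force: [-0.4, -1.9, -1.0]
grip_width: 11.4
finger_force: 48.8
```

>>> {"api": "step_arm", "payload": {"steps": [[[0,0,0.002,0,0,0,0],[0,0,0.004,0,0,0,0],[0,0,0.004,0,0,0,0],[0,0,0.004,0,0,0,0]]]}}

```text
time_s: 10.42
eef_pos: [515.5, -284.8, 15.3]
ee_rot: [[-0.725, -0.688, 0.001], [-0.688, 0.725, -0.001], [-0.001, -0.001, -1.0]]
contact_force: [-1.2, 1.2, 5.1]
grip_width: 11.1
finger_force: 49.7
```

>>> {"api": "step_arm", "payload": {"steps": [[[0,0,0,0,0,0,0.1],[0,0,0,0,0,0,0.25],[0,0,0,0,0,0,0.5],[0,0,0,0,0,0,0.8],[0,0,0,0,0,0,1],[0,0,0,0,0,0,1],[0,0,0,0,0,0,1],[0,0,0,0,0,0,1]]]}}

```text
time_s: 11.08
eef_pos: [514.8, -284.7, 14.2]
ee_rot: [[-0.726, -0.688, -0.0], [-0.688, 0.726, 0.0], [0.0, 0.0, -1.0]]
contact_force: [0.4, -0.5, 0.9]
grip_width: 85.3
finger_force: 0.0
```

>>> {"api": "step_arm", "payload": {"steps": [[[0,0,-0.01,0,0,0,1],[0,0,-0.035,0,0,0,1],[0,0,-0.07,0,0,0,1],[0,0,-0.105,0,0,0,1],[0,0,-0.14,0,0,0,1],[0,0,-0.175,0,0,0,1],[0,0,-0.2,0,0,0,1],[0,0,-0.22,0,0,0,1]]]}}

```text
time_s: 11.75
eef_pos: [515.3, -285.0, 238.4]
ee_rot: [[-0.725, -0.688, 0.004], [-0.688, 0.725, -0.001], [-0.002, -0.004, -1.0]]
contact_force: [0.8, 1.1, -0.6]
grip_width: 85.3
finger_force: 0.0
```

```bash
python3 - <<'E'
from h import *
s=arm.state(); print(s['time_s'],s['eef_pos'],s['q'].round(2),s['grip_width'])
d=arm.get_image("wrist"); cv2.imwrite("pics/w3.png",d["color"][:,:,::-1])
for c in blobs(d,(5,120,100),(20,255,255),200):
    print(cv2.boundingRect(c),cv2.contourArea(c),[(onz(d,p,9)[:2]) for p in cv2.minEnclosingTriangle(c)[1][:,0]])
t=arm.get_image("top"); t["color"]=cv2.imread("pics/top0.png")[:,:,::-1].copy()
print("cap",onz(t,(80+198*.23125,165+156*.2308),125),"plate",[onz(t,(80+a*.23125,165+b*.2308),4) for a,b in[(214,114),(312,141),(282,240),(183,213)]])
E
```

```text
11.75 [ 515.26288296 -284.9512637   238.4241077 ] [-0.17  0.21 -0.18  0.   -1.18 -0.64] 85.32399747365533
(237, 150, 39, 34) 642.0 [array([ 523.5, -315.1]), array([ 542.3, -260.9]), array([ 485.1, -277.4])]
cap [553.9 264.  125. ] plate [array([599.8, 291.7,   4. ]), array([579.6, 225.2,   4. ]), array([512.6, 244.3,   4. ]), array([532.6, 310.8,   4. ])]
```

View pics/w3.png

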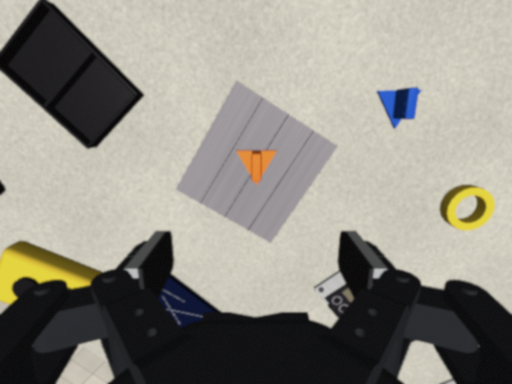

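The wrist view shows the orange tool lying flat on the mat (px 237–276, 150–184). The bottle's plate bolts give a centre near (556,268) with yaw about −16°, and the cap top is near (554,264). I'm moving over the bottle.

>>> {"api": "step_arm", "payload": {"steps": [[[-0.012,0.011,0,0,0,0.03,1],[-0.036,0.033,0,0,0,0.06,1],[-0.063,0.057,0,0,0,0.1,1],[-0.091,0.083,0,0,0,0.14,1],[-0.119,0.108,0,0,0,0.18,1],[-0.147,0.134,0,0,0,0.21,1],[-0.175,0.16,0,0,0,0.24,1],[-0.204,0.186,0,0,0,0.262,1]]]}}

```text
time_s: 12.52
eef_pos: [534.2, -7.7, 234.5]
ee_rot: [[-0.88, -0.475, -0.0], [-0.475, 0.88, 0.0], [0.0, 0.0, -1.0]]
contact_force: [0.7, -0.1, -0.3]
grip_width: 85.5
finger_force: 0.0
```

>>> {"api": "step_arm", "payload": {"steps": [[[-0.02,0.031,0,0,0,0,1],[-0.041,0.064,0,0,0,0,1],[-0.062,0.097,0,0,0,0,1],[-0.083,0.13,0,0,0,0,1],[-0.104,0.162,0,0,0,0,1],[-0.123,0.192,0,0,0,0,1],[-0.139,0.217,0,0,0,0,1],[-0.149,0.232,0,0,0,0,1]]]}}

```text
time_s: 13.18
eef_pos: [554.9, 268.4, 233.9]
ee_rot: [[-0.878, -0.478, -0.0], [-0.478, 0.878, -0.0], [0.001, 0.0, -1.0]]
contact_force: [0.4, -1.3, 0.3]
grip_width: 85.6
finger_force: 0.0
```

>>> {"api": "step_arm", "payload": {"steps": [[[0,0,0,0,0,0,1],[0,0,0,0,0,0,1],[0,0,0,0,0,0,1]]]}}

```text
time_s: 13.43
eef_pos: [555.0, 264.9, 234.1]
ee_rot: [[-0.879, -0.476, -0.001], [-0.476, 0.879, -0.001], [0.001, -0.0, -1.0]]
contact_force: [0.2, -1.1, 0.1]
grip_width: 85.8
finger_force: 0.0
```

```bash
python3 - <<'E'
from h import *
s=arm.state(); print(s['time_s'],s['eef_pos'],s['ee_rot'].round(3),s['q'].round(2))
d=arm.get_image("wrist"); cv2.imwrite("pics/w4.png",d["color"][:,:,::-1])
E
```

```text
13.4333 [555.01812575 264.85099514 234.11985202] [[-0.879 -0.476 -0.001]
 [-0.476  0.879 -0.001]
 [ 0.001 -0.    -1.   ]] [ 0.76  0.26 -0.12 -0.   -1.19 -1.84]
```

View pics/w4.png

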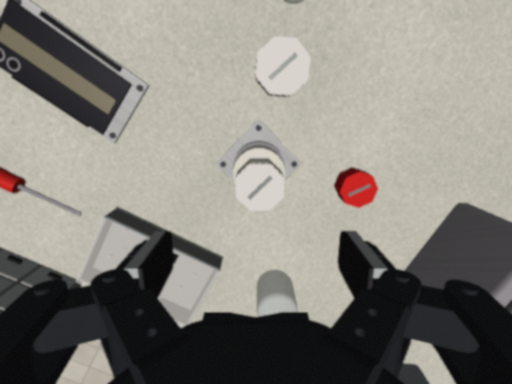

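The wrist view shows the white bottle cap at px (260,187), flats square to the finger axis, over the bottle with plate bolts at (258,128), (222,163) and (295,163). The larger white cap is at (283,66) and the red one at (357,188), both well clear.

```bash
python3 - <<'E'
from h import *
d=arm.get_image("wrist")
c=blobs(d,(0,0,195),(180,20,255),300,(225,140,300,215))
for x in c[:3]: print(cv2.contourArea(x),cv2.minEnclosingCircle(x),cv2.boundingRect(x))
for p in [(260,187),(235,187),(285,187),(260,163),(260,211)]: print(onz(d,p,125))
b=[onz(d,p,4) for p in[(258,128),(222,163),(295,163)]]; print(b,(b[1]+b[2])/2)
# cap sides via slot ends
e=[onz(d,p,125) for p in[(249,198),(271,177)]]; v=e[1]-e[0]; print("slot yaw",np.degrees(np.arctan2(v[1],v[0])))
E
```

```text
1830.5 ((258.5, 184.0), 28.727264404296875) (234, 165, 52, 47)
[555.3 268.  125. ]
[566.6 247.2 125. ]
[544.1 288.9 125. ]
[535.1 257.  125. ]
[576.5 279.6 125. ]
[array([514.3, 244.8,   4. ]), array([578.9, 223.9,   4. ]), array([531.4, 311.7,   4. ])] [555.15 267.8    4.  ]
slot yaw 163.30075576600643
```

>>> {"api": "step_arm", "payload": {"steps": [[[-0.001,0.001,0.015,0,0,0,1],[-0.002,0.0025,0.045,0,0,0,1],[-0.002,0.0025,0.08,0,0,0,1],[-0.002,0.0025,0.11,0,0,0,1],[-0.002,0.0025,0.13,0,0,0,1],[-0.002,0.0025,0.14,0,0,0,1],[-0.002,0.0025,0.142,0,0,0,1],[-0.002,0.0025,0.142,0,0,0,1]]]}}

```text
time_s: 14.2
eef_pos: [556.3, 268.3, 92.7]
ee_rot: [[-0.879, -0.476, 0.0], [-0.476, 0.879, -0.0], [-0.0, -0.0, -1.0]]
contact_force: [0.3, 0.3, -0.2]
grip_width: 85.1
finger_force: 0.0
```

>>> {"api": "step_arm", "payload": {"steps": [[[0,0,0,0,0,0,0.7],[0,0,0,0,0,0,0.5],[0,0,0,0,0,0,0.3],[0,0,0,0,0,0,0],[0,0,0,0,0,0,0],[0,0,0,0,0,0,0],[0,0,0,0,0,0,0],[0,0,0,0,0,0,0]]], "newtons": 60}}

```text
time_s: 14.87
eef_pos: [556.4, 269.2, 92.8]
ee_rot: [[-0.879, -0.477, 0.001], [-0.477, 0.879, 0.001], [-0.001, 0.0, -1.0]]
contact_force: [0.8, 0.5, 3.2]
grip_width: 45.4
finger_force: 65.4
```

>>> {"api": "step_arm", "payload": {"steps": [[[0,0,0.002,0,0,0,0],[0,0,0.004,0,0,0,0],[0,0,0.006,0,0,0,0],[0,0,0.008,0,0,0,0],[0,0,0.008,0,0,0,0],[0,0,0.008,0,0,0,0],[0,0,0.008,0,0,0,0]]]}}

```text
time_s: 15.45
eef_pos: [556.4, 269.2, 84.9]
ee_rot: [[-0.879, -0.477, 0.001], [-0.477, 0.879, 0.001], [-0.001, 0.0, -1.0]]
contact_force: [-1.3, 0.5, 8.1]
grip_width: 45.3
finger_force: 66.0
```

>>> {"api": "step_arm", "payload": {"steps": [[[0,0,0,0,0,-0.06,0],[0,0,0,0,0,-0.14,0],[0,0,0,0,0,-0.23,0],[0,0,0,0,0,-0.32,0],[0,0,0,0,0,-0.41,0],[0,0,0,0,0,-0.5,0],[0,0,0,0,0,-0.59,0],[0,0,0,0,0,-0.68,0]]]}}

```text
time_s: 16.12
eef_pos: [556.5, 269.2, 85.0]
ee_rot: [[-0.379, -0.925, 0.001], [-0.925, 0.379, 0.001], [-0.001, -0.001, -1.0]]
contact_force: [-0.1, 0.3, 8.5]
grip_width: 44.8
finger_force: 66.0
```

>>> {"api": "step_arm", "payload": {"steps": [[[0,0,0,0,0,-0.09,0],[0,0,0,0,0,-0.18,0],[0,0,0,0,0,-0.28,0],[0,0,0,0,0,-0.38,0],[0,0,0,0,0,-0.5,0],[0,0,0,0,0,-0.62,0],[0,0,0,0,0,-0.74,0],[0,0,0,0,0,-0.85,0]]]}}

```text
time_s: 16.78
eef_pos: [556.5, 269.3, 85.0]
ee_rot: [[0.446, -0.895, 0.001], [-0.895, -0.446, 0.001], [-0.0, -0.002, -1.0]]
contact_force: [-0.1, 0.5, 8.9]
grip_width: 44.7
finger_force: 66.0
```

>>> {"api": "step_arm", "payload": {"steps": [[[0,0,0,0,0,-0.04,0],[0,0,0,0,0,-0.04,0],[0,0,0,0,0,-0.04,0]]]}}

```text
time_s: 17.03
eef_pos: [556.5, 269.3, 85.0]
ee_rot: [[0.477, -0.879, 0.001], [-0.879, -0.477, 0.001], [-0.0, -0.002, -1.0]]
contact_force: [0.7, 0.9, 8.8]
grip_width: 45.2
finger_force: 66.0
```

```bash
python3 - <<'E'
from h import *
s=arm.state(); print(s['time_s'],s['eef_pos'],s['contact_force'],s['moment'],s['q'].round(2))
t=arm.get_image("top"); r=t["color"][150:270,70:220,::-1]; cv2.imwrite("pics/t5.png",cv2.resize(r,(750,600),interpolation=cv2.INTER_CUBIC))
E
```

```text
17.0333 [556.51196574 269.30186179  85.00533924] [0.6628337  0.87906775 8.79713643] [0.2680463  0.02131865 0.03749364] [ 0.77  0.39 -0.3   0.   -0.88 -0.27]
```

>>> {"api": "step_arm", "payload": {"steps": [[[0,0,-0.003,0,0,0,0],[0,0,-0.007,0,0,0,0],[0,0,-0.012,0,0,0,0],[0,0,-0.018,0,0,0,0],[0,0,-0.024,0,0,0,0],[0,0,-0.03,0,0,0,0]]]}}

```text
time_s: 17.58
eef_pos: [555.2, 268.3, 114.1]
ee_rot: [[0.476, -0.88, -0.002], [-0.88, -0.476, -0.001], [0.0, 0.002, -1.0]]
contact_force: [-0.7, 0.6, 0.0]
grip_width: 45.1
finger_force: 64.9
```

>>> {"api": "step_arm", "payload": {"steps": [[[0,0,-0.006,0,0,0,0],[0,0,-0.014,0,0,0,0],[0,0,-0.022,0,0,0,0],[0,0,-0.03,0,0,0,0],[0,0,-0.036,0,0,0,0],[0,0,-0.038,0,0,0,0],[0,0,-0.038,0,0,0,0],[0,0,-0.038,0,0,0,0]]]}}

```text
time_s: 18.25
eef_pos: [555.7, 268.7, 152.2]
ee_rot: [[0.476, -0.88, -0.0], [-0.88, -0.476, 0.0], [-0.0, 0.0, -1.0]]
contact_force: [-0.2, -0.9, -0.3]
grip_width: 45.0
finger_force: 64.9
```

```bash
python3 - <<'E'
from h import *
s=arm.state(); print(s['time_s'],s['eef_pos'],s['contact_force'],s['grip_width'],s['finger_force'])
w=arm.get_image("wrist")["color"][:,:,::-1]; t=arm.get_image("side")["color"][:,:,::-1]
cv2.imwrite("pics/t6.png",np.vstack([cv2.resize(w[80:352],(640,340)),np.hstack([cv2.resize(t[110:240,190:330],(280,260)),cv2.resize(t[170:300,160:340],(360,260))])]))
E
```

```text
18.25 [555.74361838 268.74558685 152.22810938] [-0.23625131 -0.86036542 -0.29725048] 45.043521179675686 64.89427962340415
```

View pics/t6.png

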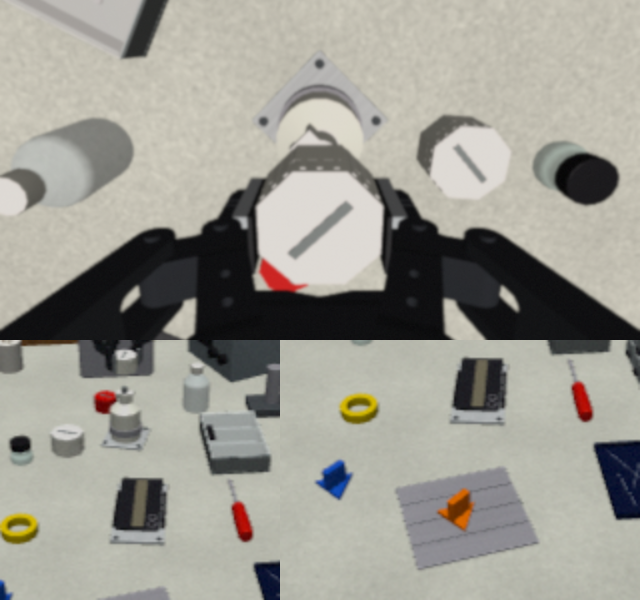

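The picture shows the white cap held upright at (320,225) above the opened bottle, whose bare neck is at (318,130). The tool is flat on the mat, and the bystanders have not moved. I'm handing in.

```bash
python3 -c "
from plant import arm
print(arm.hand_in())"
```

```text
the job is handed in; nothing more can be done
None
```

The job is handed in at about 18 s: the pry tool made one pressing stroke along the strip and is back flat on the mat, and the cap is off and held upright about 6 cm above where it sat, with nothing else seen to have moved in the last pictures.

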